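# Wind a crossover's level preset back to its stop with the tuning tool

## Task

This crossover board must start its first sweep with the tweeter level preset at minimum. Take the square-handled plastic tuning tool out of the tool block, seat its blade in the preset's slot, feeling for the slot with light pressure, and wind the preset anticlockwise (seen from above) until it comes up against its end stop, without pressing hard or forcing the stop. Then stand the tool back in a free hole of the block, fully home, and leave everything else where it is.

Things in the scene. Friction and masses are not known exactly. Their poses are not given: they have to be found in the camera images.
- tuner_handle (a point): Ivory plastic tuning tool, 35 g, upright in a block hole. Point: centre of its handle, a square bar 14 x 14 mm, 52 mm high. Below the handle a round collar 25 mm across (underside 28 mm below this point), then a round shank 12.4 mm thick, then the blade. z runs up from blade to handle, x along the blade's width; the handle's flats face x and y. The other two tools have round handles.
- tuner_tip (a point): Centre of the end edge of the tuning tool's blade, on its axis, 86 mm below the handle's centre and 58 mm below the collar's underside. The blade is 12 mm wide along x, 2 mm thick along y, 9 mm long. Axes as tuner_handle.
- crossover: Crossover board, brown fibreboard 230 (x) x 180 (y) x 9 mm, fixed flat on the bench; origin at the centre of its underside. It carries coils (up to 65 mm above the bench), capacitors, resistors, and the level preset: a round white ceramic wire-wound control, 50 mm across, with a brass bush 25 mm across in its middle.
- preset_face (a point): On the preset's axis at the height of its rotor's face, 35 mm above the bench; axes as crossover. The ivory rotor, 18 mm across, in the brass bush (bore 19 mm, rim 1.5 mm above the face) has a straight slot right across it, 3 mm wide, 6 mm deep, flat floor. The rotor is sprung: pressed, it yields from 1.4 N at 3.5 N per mm for 1.2 mm, then is solid. It bears 25 N, or 0.1 Nm.
- preset (a joint): Rotor angle, rad: 0 at the anticlockwise end stop (minimum), growing clockwise seen from above; starts at 0.8 to 1.3. It needs about 0.03 Nm and stays put; the stop is firm. Held by one nut, the preset sits turned by up to 0.5 rad either way, unmeasured: seen from above the slot lies along crossover's x axis turned clockwise by this angle, give or take 0.5.
- tool_block: Hardwood tool block, 64 (x) x 262 (y) x 70 mm high, fixed; origin at the centre of its underside. Four round upright holes in a row along y, 64 mm apart, one of them empty at the start.
- tool_block_hole0 (a point): Centre of the mouth of a hole in the block's top, 16 mm in diameter, 64 mm deep, slightly chamfered; z up. A tool is home when its collar rests on the block's top.
- tool_block_hole1 (a point): Centre of the mouth of a hole in the block's top, 16 mm in diameter, 64 mm deep, slightly chamfered; z up. A tool is home when its collar rests on the block's top.
- tool_block_hole2 (a point): Centre of the mouth of a hole in the block's top, 16 mm in diameter, 64 mm deep, slightly chamfered; z up. A tool is home when its collar rests on the block's top.
- tool_block_hole3 (a point): Centre of the mouth of a hole in the block's top, 16 mm in diameter, 64 mm deep, slightly chamfered; z up. A tool is home when its collar rests on the block's top.
- awl: Awl with a dark wooden round handle, standing in the block; origin at its collar's underside. Top 54 mm above the block. Bystander.
- screwdriver: Screwdriver with a black round handle, standing in the block; origin at its collar's underside. Top 60 mm above the block. Bystander.
- tweeter: Dome tweeter lying face up, 104 mm across, 27 mm high; origin under its centre. Bystander.
- spare_coil: Loose air-core copper coil, 60 mm across, 28 mm high. Bystander.
- film_cap: Grey box capacitor 42 x 20 x 29 mm. Bystander.
- solder_reel: Reel 56 mm across, 32 mm high. Bystander.
- offcut: Wood offcut 150 x 55 x 19 mm. Bystander.
- mug: White mug, 80 mm across, 90 mm high. Bystander.

How it is judged:
On the way, in this order (a step that is already met when the one before it is completed fails the run):
1. The tuning tool is lifted clear of the block (height (world z) of tuner_tip above 0.08 m and angle between tuner_tip's own z axis and vertical below 0.5 rad), for 0.1 s.
2. The blade is seated in the preset's slot, at least 4 mm below the rotor's resting face (z of tuner_tip in the frame of preset_face below -0.004 m and horizontal distance between tuner_tip and preset_face below 0.005 m and angle between tuner_tip's own z axis and vertical below 0.12 rad), for 0.2 s.
3. With the blade seated, the preset is turned back to its anticlockwise stop (within 0.08 rad) (all of step 2 and value of joint preset below 0.08 rad), for 0.2 s.
At the end, for the whole second after the job is handed in: The preset rests within 0.08 rad of its anticlockwise stop; the tuning tool stands upright (within 0.08 rad) and still in one of the block's holes (axis within 5 mm of the hole's centre), its collar within 4 mm of the block's top (value of joint preset below 0.08 rad and (horizontal distance between tuner_tip and tool_block_hole0 below 0.005 m or horizontal distance between tuner_tip and tool_block_hole1 below 0.005 m or horizontal distance between tuner_tip and tool_block_hole2 below 0.005 m or horizontal distance between tuner_tip and tool_block_hole3 below 0.005 m) and z of tuner_tip in the frame of tool_block below 0.016 m and angle between tuner_tip's own z axis and vertical below 0.08 rad and linear speed of tuner below 0.02 m/s); the robot touches nothing.
It fails at once if The tuning tool presses or twists on the preset's rotor with more than 25 N (contact force between tuner and preset above 25 N).
It fails at once if The gripper or arm touches the preset (contact force between any of the fingers, the arm and preset above 1 N).
It fails at once if A bystander is moved by more than 25 mm (distance of any of awl, screwdriver, tweeter, spare_coil, film_cap, solder_reel, offcut, mug from where it was at the start of the episode above 0.025 m).
It also fails if it takes over 72 s, if anything falls off the work surface, if the arm or the gripper's body presses on something with over 40 N, if the wrist force passes 120 N, or if a joint passes its speed limit or range.

## Robot

A 6-joint arm with a two-finger parallel gripper is mounted at the origin on the work surface. World frame = base frame: x ahead of the robot, y to its left, z up, the work surface at z = 0. Lengths are in m, angles in rad, forces in N, time in s.
With the tool pointing down it reaches from about 0.325 to 0.775 m from the base axis. Payload 9.3 kg.
Tool frame: the origin (TCP) lies at the very end of the fingers, on their centre line; the grasp point (between the pads) lies 19 mm behind it; z points along the fingers, y is the direction in which the jaws open and shut (so a half turn about z gives the same grasp; the last joint's range is limited). The gripper opens to 85 mm and grips with 20 to 120 N. Pads are 22 mm wide; open, the fingers measure 114 mm over their backs; the gripper's body (76 mm by 85 mm) begins 54 mm behind the grasp point. The pads swing forward as they close: fully open they stand 13 mm farther back than shut.
Start: joints at [1.137, 0.259, 0.021, 1.334, 0, 1.418], TCP at [0.152, 0.528, 0.231] pointing down, gripper open.
Joint ranges: [-3.04, 3.04], [-0.91, 1.82], [-1.04, 1.36], [-1.92, 1.95], [-1.52, 1.45], [-3.14, 3.14]. Speed limits (rad/s): [2.22, 2.22, 2.79, 3.14, 3.14, 3.14].

## Interface

Orientations are given as a 3x3 rotation matrix whose columns are the frame's x, y, z axes.
In Python, from bench import manip gives the robot as it stands.
- The arm moves only by the shell command python3 -m pendant 'ROWS' [FORCE]. ROWS is a JSON object of lists of equal length, an entry for each row: "rot": the turn, a rotation vector about the tool's x, y, z normalised to -1 to 1, where 1 is pi/4 rad, a list of three; "travel": the shift along the tool's x, y, z normalised to -1 to 1, where 1 is 0.5 m, a list of three; "gripper": the gripper's target within -1 to 1 (fully open at 1, half-way at 0, shut at -1). In form: {"rot": [[ax, ay, az], ...], "travel": [[dx, dy, dz], ...], "gripper": [gripper, ...]}. A call has 1 to 12 rows; each row is the pose to reach, as a shift and turn from the pose commanded when the call began, along the tool's axes at that moment; what a row does not reach only later rows make up. A row lasts 1/10 s, in which the tool goes at most 50 mm and 8.59 degrees, less where a joint would pass 70% of its speed; a pose out of reach is approached as far as the arm can. A call with a number of a shift or a turn outside -1 to 1 is refused whole. A call with a gripper value outside its range is refused whole. The fingers move at their own pace and stop on an object; FORCE is the grip in N (left out, the last holds). Time passes only in rows, so rows that repeat a pose let the fingers close. It gives the time, the measured TCP pose, the force and the opening at its end, in the units of the state.
- manip.state(): the state, without advancing time (a new reading comes with each control period).
- manip.capture(name): name is "side" or "top"; returns the picture (480x640x3 uint8, red, green, blue); there is no depth.
- manip.get_calibration(name): a dict with "K" (3x3 intrinsics, pixels), "cam_to_world" (4x4, takes a point from camera to world coordinates). Camera axes: x right, y up, looking along -z (the intrinsics and any distortion apply to the point x, -y, -z); pixel columns grow to the right and rows downward; lengths in m; the calibration is good to about 2 mm. A picture is of the moment at which its call begins. get_calibration takes no time and is no camera call.
- manip.job_done(): hands the job in, once; it reports no verdict.
Trained networks look in the newest picture that a camera, given by its name, has taken for a name from the list of things; names that differ only in an ending like _2 or _b are one class to them, and where a whole thing is asked for, a point or a joint stands for the part that bears it (a point fixed in the world has none). Each returns a list of dicts, best first, with "score" (0 to 1); they miss things now and then, are a little off and sometimes report something else, mostly with a low value. They report only what shows in the picture. A call takes as long as a camera call.
- manip.find_in(camera, query): "position" ([x, y, z] in m, in world coordinates, good to about 4 mm: the middle of the surface that is visible of it).
- manip.outline_of(camera, query): "region" (480x640 bool, what is visible of it).
- manip.tip_of(camera, query): "position" ([x, y, z] in m, in world coordinates, good to about 4 mm: a listed point, or the origin of a listed thing).
The state is a dict: "clock": time; "joint_positions": joint angles; "dq": joint speeds; "effort": joint torques, N m; "eef_pos": TCP position; "eef_rot": TCP orientation; "wrist_force": force on the tool from outside, world axes, zero at the start; "ft_torque": the same for the moment, N m; "finger_gap": finger opening in m.
Only numpy, scipy, OpenCV 4.12 (cv2) and the standard library are available. Lean on these libraries where they do the work, as an engineer would, in place of code of your own. Each camera call takes 0.05 s, during which the arm holds its last target.

## Working session

There is one attempt and no reset: what is moved stays moved. The work goes in short steps, Python scripts to look and compute and a shell command to move; the robot and the scene stay as the last step left them, time stands still between calls to the robot, and variables do not carry over. Pictures are saved under pics/ and viewed, and the job is handed in when it is done.

```bash
mkdir -p pics; ls; python3 - <<'E'
from bench import manip
import cv2,numpy as np
s=manip.state()
print({k:np.round(v,3).tolist() for k,v in s.items()})
for c in ("side","top"):
    im=manip.capture(c); cv2.imwrite(f"pics/{c}0.png",im[:,:,::-1])
    k=manip.get_calibration(c); print(c,k["K"].tolist(),np.round(k["cam_to_world"],4).tolist(),[x for x in k if x not in("K","cam_to_world")])
E
```

```text
pics
{'clock': 0.0, 'joint_positions': [1.137, 0.259, 0.021, 1.334, 0.0, 1.418], 'dq': [0.001, -0.001, -0.0, 0.001, 0.0, 0.0], 'effort': [-0.0, -55.565, 34.453, 0.014, -0.0, -0.0], 'eef_pos': [0.152, 0.528, 0.231], 'eef_rot': [[-0.961, 0.277, -0.001], [0.277, 0.961, -0.001], [0.0, -0.001, -1.0]], 'wrist_force': [-0.339, 0.386, -0.069], 'ft_torque': [0.031, 0.006, 0.01], 'finger_gap': 0.085}
side [[435.8136180509759, 0.0, 316.08744791685075], [0.0, 435.8136180509759, 234.1217983692432], [0.0, 0.0, 1.0]] [[-0.9883, 0.1012, -0.1139, 0.4057], [-0.1523, -0.6602, 0.7355, 0.7446], [-0.0008, 0.7442, 0.6679, 0.7578], [0.0, 0.0, 0.0, 1.0]] []
top [[518.2581097137173, 0.0, 312.3446411048621], [0.0, 518.2581097137173, 239.0655733564188], [0.0, 0.0, 1.0]] [[0.0229, 0.989, -0.1461, 0.3364], [-0.9997, 0.0234, 0.0017, 0.0168], [0.0051, 0.1461, 0.9893, 1.5165], [0.0, 0.0, 0.0, 1.0]] []
```

View pics/side0.png

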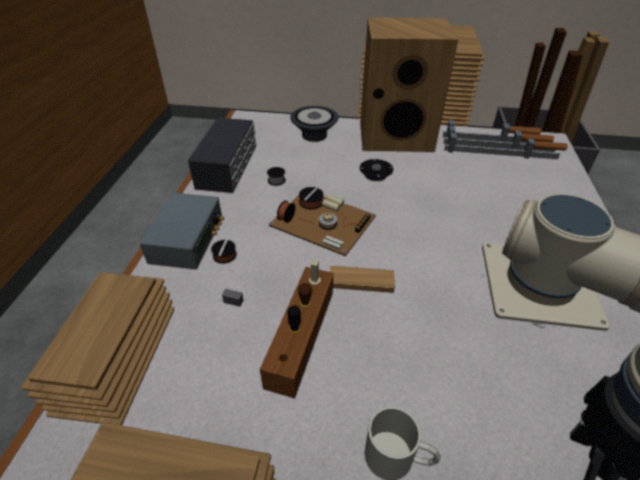

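View pics/top0.png

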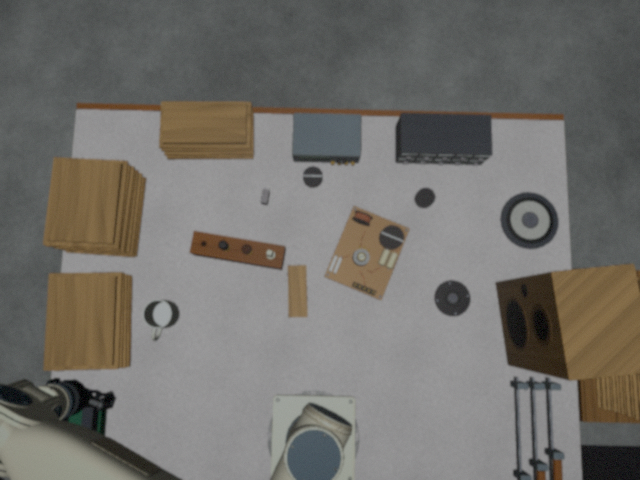

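```bash
cat > h.py <<'E'
from bench import manip
import cv2,numpy as np
def proj(c,P):
    k=manip.get_calibration(c);T=np.linalg.inv(k["cam_to_world"]);p=T[:3,:3]@np.array(P)+T[:3,3]
    q=k["K"]@np.array([p[0],-p[1],-p[2]]);return q[:2]/q[2]
def ray(c,uv,z):
    k=manip.get_calibration(c);T=np.array(k["cam_to_world"]);d=np.linalg.inv(k["K"])@np.array([uv[0],uv[1],1.])
    d=T[:3,:3]@np.array([d[0],-d[1],-d[2]]);o=T[:3,3];return o+d*(z-o[2])/d[2]
E
python3 - <<'E'
from h import *
for c in("top","side"):
  for q in ["tuner_handle","tuner_tip","preset_face","crossover","tool_block","tool_block_hole0","tool_block_hole1","tool_block_hole2","tool_block_hole3","awl","screwdriver"]:
    print(c,q,[(np.round(r["position"],4).tolist(),round(r["score"],2)) for r in manip.tip_of(c,q)][:4])
E
```

```text
top tuner_handle [([0.5052, 0.1354, 0.0982], 0.62)]
top tuner_tip []
top preset_face [([0.5043, -0.1271, 0.0386], 0.96)]
top crossover [([0.5254, -0.1479, 0.0031], 0.59)]
top tool_block [([0.5205, 0.2291, -0.0028], 0.91), ([0.5244, 0.262, 0.0699], 0.67)]
top tool_block_hole0 [([0.5285, 0.318, 0.0706], 0.85), ([0.5049, 0.1282, 0.0622], 0.81), ([0.5163, 0.1929, 0.0682], 0.78), ([0.5227, 0.2591, 0.0708], 0.66)]
top tool_block_hole1 [([0.5285, 0.318, 0.0706], 0.85), ([0.5049, 0.1282, 0.0622], 0.81), ([0.5163, 0.1929, 0.0682], 0.78), ([0.5227, 0.2591, 0.0708], 0.66)]
top tool_block_hole2 [([0.5285, 0.318, 0.0706], 0.85), ([0.5049, 0.1282, 0.0622], 0.81), ([0.5163, 0.1929, 0.0682], 0.78), ([0.5227, 0.2591, 0.0708], 0.66)]
top tool_block_hole3 [([0.5285, 0.318, 0.0706], 0.85), ([0.5049, 0.1282, 0.0622], 0.81), ([0.5163, 0.1929, 0.0682], 0.78), ([0.5227, 0.2591, 0.0708], 0.66)]
top awl [([0.5154, 0.1933, 0.0724], 0.55)]
top screwdriver [([0.5228, 0.2582, 0.0736], 0.64), ([0.5075, 0.1297, 0.0646], 0.29)]
side tuner_handle [([0.5093, 0.1306, 0.0993], 0.48)]
side tuner_tip [([0.5035, 0.1306, 0.
[... 370 characters left out ...]
5, 0.1935, 0.0708], 0.78), ([0.5297, 0.319, 0.0714], 0.59), ([0.5198, 0.2239, -0.0016], 0.36)]
side tool_block_hole1 [([0.5228, 0.2551, 0.0708], 0.83), ([0.5125, 0.1935, 0.0708], 0.78), ([0.5297, 0.319, 0.0714], 0.59), ([0.5198, 0.2239, -0.0016], 0.36)]
side tool_block_hole2 [([0.5228, 0.2551, 0.0708], 0.83), ([0.5125, 0.1935, 0.0708], 0.78), ([0.5297, 0.319, 0.0714], 0.59), ([0.5198, 0.2239, -0.0016], 0.36)]
side tool_block_hole3 [([0.5228, 0.2551, 0.0708], 0.83), ([0.5125, 0.1935, 0.0708], 0.78), ([0.5297, 0.319, 0.0714], 0.59), ([0.5198, 0.2239, -0.0016], 0.36)]
side awl [([0.5171, 0.1974, 0.0711], 0.83)]
side screwdriver [([0.5198, 0.258, 0.0653], 0.8), ([0.5123, -0.1307, 0.0333], 0.36)]
```

The overview shows the tuner in the block's right-hand hole, at about (271,254) in the top view, and an empty hole at (203,243). The preset is at (361,257). I'll zoom in for the orientations.

```bash
python3 - <<'E'
from h import *
t=cv2.imread("pics/top0.png");s=cv2.imread("pics/side0.png")
def z(im,x0,y0,w,h,f): return cv2.resize(im[y0:y0+h,x0:x0+w],None,fx=f,fy=f,interpolation=cv2.INTER_CUBIC)
a=z(t,250,234,40,40,7);b=z(t,341,237,40,40,7)
c=z(s,295,255,40,40,7);d=z(s,308,200,40,40,7)
cv2.imwrite("pics/zoom0.png",np.vstack([np.hstack([a,b]),np.hstack([c,d])]))
cv2.imwrite("pics/zoom1.png",z(t,320,200,100,100,6))
E
```

```text
(no output)
```

View pics/zoom0.png

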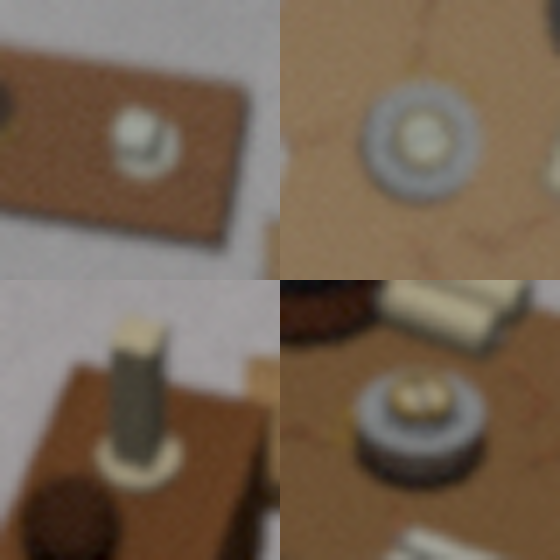

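View pics/zoom1.png

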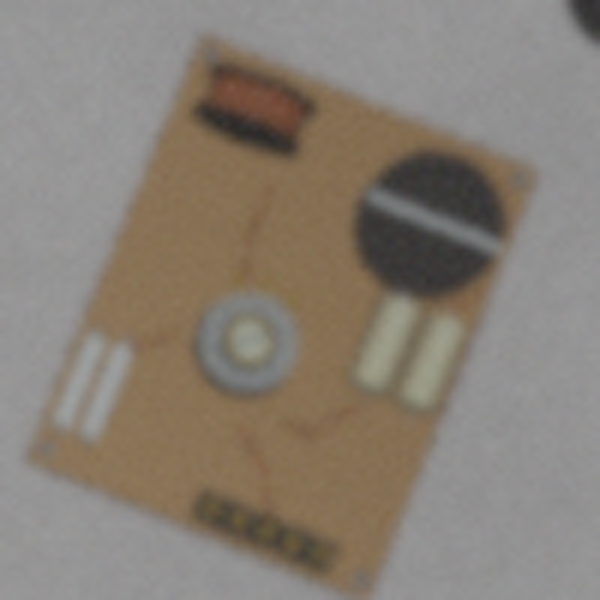

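```bash
python3 - <<'E'
from h import *
S=np.mean([manip.capture("side").astype(float) for _ in range(12)],0)
T=np.mean([manip.capture("top").astype(float) for _ in range(12)],0)
np.save("S.npy",S);np.save("T.npy",T)
P=[0.506,-0.128,0.035]
for nm,im in(("side",S),("top",T)):
    print(nm,proj(nm,P),proj(nm,[0.506,0.131,0.124]))
def rect(im,c,ctr,z,half,px=300):
    # rectify plane z: output up=+x world, right=-y
    g=np.linspace(-half,half,px)
    M=np.zeros((px,px,2),np.float32)
    for i in range(px):
        for j in range(px): M[i,j]=proj(c,[ctr[0]-g[i],ctr[1]-g[j],z])
    return cv2.remap(im.astype(np.float32),M[...,0],M[...,1],cv2.INTER_CUBIC)
def st(x): 
    lo,hi=np.percentile(x,1),np.percentile(x,99);return np.clip((x-lo)/(hi-lo)*255,0,255).astype(np.uint8)
def rf(im,c,ctr,z,half): 
    k=manip.get_calibration(c);px=300
    pts=np.float32([[ctr[0]+half,ctr[1]+half,z],[ctr[0]+half,ctr[1]-half,z],[ctr[0]-half,ctr[1]-half,z],[ctr[0]-half,ctr[1]+half,z]])
    H=cv2.getPerspectiveTransform(np.float32([proj(c,p) for p in pts]),np.float32([[0,0],[px,0],[px,px],[0,px]]))
    return cv2.warpPerspective(im.astype(np.float32),H,(px,px),flags=cv2.INTER_CUBIC)
r=[st(rf(T,"top",[.506,-.128],.035,.03)),st(rf(S,"side",[.51,-.131],.035,.03))]
r2=[st(rf(T,"top",[.506,.131],.125,.03)),st(rf(S,"side",[.508,.131],.125,.03))]
cv2.imwrite("pics/rect.png",np.vstack([np.hstack(r),np.hstack(r2)])[:,:,::-1])
E
```

```text
side [329.24601495 215.59245534] [313.51830343 261.89526798]
top [361.40537829 257.16118739] [268.96545913 251.26011892]
```

View pics/rect.png

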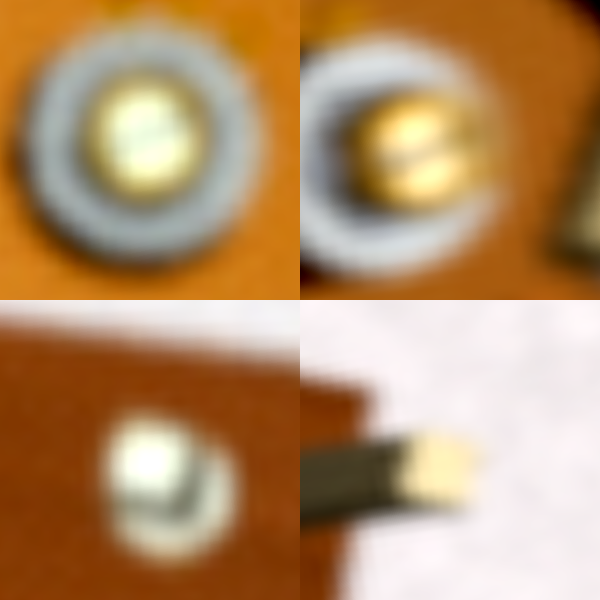

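```bash
python3 - <<'E'
from h import *
from scipy.optimize import minimize,least_squares
# hole row fit
obs=[(0,.5285,.318),(1,.5227,.2591),(2,.5163,.1929),(3,.5049,.1282),(0,.5297,.319),(1,.5228,.2551),(2,.5125,.1935),(3,.5035,.1306)]
f=lambda p:np.concatenate([[p[0]+(i-1.5)*.064*np.sin(p[2])-x,p[1]-(i-1.5)*.064*np.cos(p[2])-y] for i,x,y in obs])
r=least_squares(f,[.517,.225,0]);p=r.x
for i in range(4): print("hole",i,np.round([p[0]+(i-1.5)*.064*np.sin(p[2]),p[1]-(i-1.5)*.064*np.cos(p[2])],4))
print("yaw",p[2],np.round(r.fun*1e3,1))
S=np.load("S.npy");T=np.load("T.npy")
# square top fit: edge-free template: bright face model with blur
def fit(im,c,z,x0,name,R=9):
    u0=proj(c,[x0[0],x0[1],z]);cx,cy=np.round(u0).astype(int)
    pat=im[cy-R:cy+R+1,cx-R:cx+R+1]
    cv2.imwrite(f"pics/h_{name}.png",cv2.resize(pat[:,:,::-1].astype(np.uint8),None,fx=25,fy=25,interpolation=cv2.INTER_CUBIC))
    print(name,u0)
fit(T,"top",.124,[.503,.132],"top");fit(S,"side",.124,[.503,.132],"side")
E
python3 - <<'E'
import cv2,numpy as np
a=cv2.imread("pics/h_top.png");b=cv2.imread("pics/h_side.png")
m=np.hstack([a,b]);m=cv2.resize(m,(800,400));cv2.imwrite("pics/h.png",cv2.convertScaleAbs(m,alpha=1.2))
E
```

```text
hole 0 [0.5301 0.3197]
hole 1 [0.5218 0.2563]
hole 2 [0.5134 0.1928]
hole 3 [0.5051 0.1294]
yaw -0.13082326881403275 [ 1.6  1.7 -0.9 -2.8 -2.9 -0.1  0.2  1.2  0.4  0.7 -1.   1.2  0.9 -0.7
  1.6 -1.2]
top [268.55683439 252.3522733 ]
side [314.90030464 262.40368742]
```

View pics/h.png

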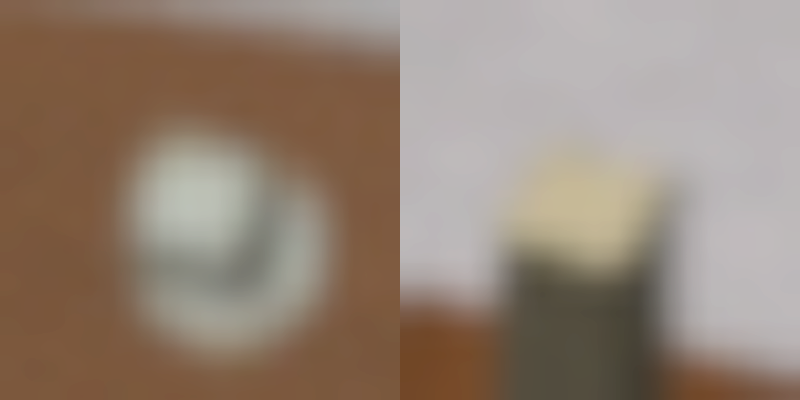

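```bash
cat > fit.py <<'E'
from h import *
from scipy.optimize import minimize
S=np.load("S.npy");T=np.load("T.npy")
F=8
def regions(c,p,x0,y0,n):
    x,y,yaw,dx,dy=p   # per-cam shift dx,dy used for side
    o=np.array([x,y]) + (np.array([dx,dy]) if c=="side" else 0)
    R=np.array([[np.cos(yaw),-np.sin(yaw)],[np.sin(yaw),np.cos(yaw)]])
    lab=np.zeros((n*F,n*F),np.uint8)
    def poly(P,v):
        q=np.array([(proj(c,a)-[x0-.5,y0-.5])*F-.5 for a in P]);cv2.fillPoly(lab,[np.round(q*16).astype(np.int32)],v,shift=4)
    b=-0.1308;B=np.array([[np.cos(b),-np.sin(b)],[np.sin(b),np.cos(b)]]);bo=np.array([.51760,.22455])
    sq=lambda M,o,a,d,z:[[*(o+M@np.array([i*a,j*d])),z] for i,j in((1,1),(1,-1),(-1,-1),(-1,1))]
    poly(sq(B,bo,.032,.131,.07),1)
    t=np.linspace(0,2*np.pi,40);poly([[o[0]+.0125*np.cos(a),o[1]+.0125*np.sin(a),.0715] for a in t],2)
    top=sq(R,o,.007,.007,.124);bot=sq(R,o,.007,.007,.072)
    C=np.array(manip.get_calibration(c)["cam_to_world"])[:2,3]
    for k in range(4):
        a,bq=k,(k+1)%4;m=(np.array(top[a][:2])+top[bq][:2])/2-o
        if m@(C-o)>0: poly([top[a],top[bq],bot[bq],bot[a]],3+k)
    poly(top,7)
    return lab
def cost(p,out=False,sig=.8):
    e=0;res=[]
    for c,im in(("top",T),("side",S)):
        u=proj(c,[.504,.131,.105]);n=26;x0,y0=(np.round(u)-n//2).astype(int)
        lab=regions(c,p,x0,y0,n);A=[]
        for v in range(8):
            m=(lab==v).astype(np.float32)
            if m.sum()<F*F: continue
            m=cv2.GaussianBlur(m,(0,0),sig*F);A.append(cv2.resize(m,(n,n),interpolation=cv2.INTER_AREA).ravel())
        A=np.array(A).T;Y=im[y0:y0+n,x0:x0+n].reshape(-1,3)
        w=np.linalg.lstsq(A,Y,rcond=None)[0];r=A@w-Y;e+=(r**2).mean()
    return e
if __name__=="__main__":
    best=[]
    for yaw in np.radians(np.arange(-45,45,10)):
        r=minimize(cost,[.504,.131,yaw,.001,.001],method="Nelder-Mead",options=dict(initial_simplex=np.array([.504,.131,yaw,0,0])+np.vstack([np.zeros(5),np.diag([.003,.003,.15,.003,.003])]),maxfev=160,xatol=1e-4,fatol=.02))
        best.append((r.fun,r.x));print(round(np.degrees(yaw)),round(r.fun,2),np.round(r.x,4),flush=True)
E
time python3 fit.py
```

```text
Traceback (most recent call last):
  File "fit.py", line 38, in <module>
    r=minimize(cost,[.504,.131,yaw,.001,.001],method="Nelder-Mead",options=dict(initial_simplex=np.array([.504,.131,yaw,0,0])+np.vstack([np.zeros(5),np.diag([.003,.003,.15,.003,.003])]),maxfev=160,xatol=1e-4,fatol=.02))
  File "fit.py", line 27, in cost
    lab=regions(c,p,x0,y0,n);A=[]
  File "fit.py", line 15, in regions
    t=np.linspace(0,2*np.pi,40);poly([[o[0]+.0125*np.cos(a),o[1]+.0125*np.sin(a),.0715] for a in t],2)
                                ~~~~^^^^^^^^^^^^^^^^^^^^^^^^^^^^^^^^^^^^^^^^^^^^^^^^^^^^^^^^^^^^^^^^^^
  File "fit.py", line 11, in poly
    q=np.array([(proj(c,a)-[x0-.5,y0-.5])*F-.5 for a in P]);cv2.fillPoly(lab,[np.round(q*16).astype(np.int32)],v,shift=4)
                 ~~~~^^^^^
  File "h.py", line 4, in proj
    k=manip.get_calibration(c);T=np.linalg.inv(k["cam_to_world"]);p=T[:3,:3]@np.array(P)+T[:3,3]
ValueError: time passes only in moves, steps and waits

real	0m7.598s
user	0m4.457s
sys	0m0.514s
```

Calibration calls are limited, so I'll cache them.

```bash
python3 - <<'E'
from bench import manip
import pickle
pickle.dump({c:manip.get_calibration(c) for c in("side","top")},open("cal.pkl","wb"))
print(manip.state()["clock"])
E
sed -i 's/manip.get_calibration(c)/CAL[c]/; 3a import pickle' h.py; sed -i 's/^def proj/import pickle\nCAL=pickle.load(open("cal.pkl","rb"))\ndef proj/; ' h.py; sed -i '/^import pickle$/{x;s/^/x/;/^xx/{x;d};x}' h.py; cat h.py
sed -i 's/manip.get_calibration(c)/CAL[c]/' fit.py
time python3 fit.py
```

```text
2.4
from bench import manip
import cv2,numpy as np
import pickle
CAL=pickle.load(open("cal.pkl","rb"))
def proj(c,P):
    k=CAL[c];T=np.linalg.inv(k["cam_to_world"]);p=T[:3,:3]@np.array(P)+T[:3,3]
    q=k["K"]@np.array([p[0],-p[1],-p[2]]);return q[:2]/q[2]
def ray(c,uv,z):
    k=CAL[c];T=np.array(k["cam_to_world"]);d=np.linalg.inv(k["K"])@np.array([uv[0],uv[1],1.])
    d=T[:3,:3]@np.array([d[0],-d[1],-d[2]]);o=T[:3,3];return o+d*(z-o[2])/d[2]
-45 333.01 [ 0.5032  0.1303 -0.4573  0.0019  0.0009]
-35 292.82 [ 5.041e-01  1.311e-01 -4.720e-02  4.000e-04  1.000e-03]
-25 292.17 [ 5.041e-01  1.312e-01 -1.540e-02  5.000e-04  8.000e-04]
-15 292.22 [ 5.040e-01  1.313e-01 -1.760e-02  5.000e-04  8.000e-04]
-5 292.48 [ 5.040e-01  1.316e-01 -1.550e-02  6.000e-04  5.000e-04]
5 292.19 [5.040e-01 1.312e-01 4.200e-03 5.000e-04 1.000e-03]
15 307.78 [5.040e-01 1.309e-01 2.268e-01 1.000e-04 1.500e-03]
25 307.65 [0.5037 0.131  0.2528 0.0006 0.001 ]
35 294.26 [ 0.5045  0.1307 -0.014   0.      0.0017]
real	0m24.030s
user	0m24.383s
sys	0m0.122s
```

```bash
sed -i 's/u=proj(c,\[.504,.131,.105\]);n=26/u=proj(c,[.504,.131,.115 if c=="top" else .117]);n=14/' fit.py
sed -i 's/e+=(r\*\*2).mean()/e+=(r**2).mean();res.append((r**2).mean())/; s/    return e$/    return res if out else e/; s/np.round(r.x,4),flush/np.round(r.x,4),np.round(cost(r.x,True),1),flush/' fit.py
python3 fit.py; sed -i 's/sig=.8/sig=1.1/' fit.py; python3 fit.py
```

```text
-45 186.03 [ 0.5038  0.1315 -0.695   0.001   0.0011] [ 22.9 163.1]
-35 81.43 [ 5.044e-01  1.313e-01 -1.960e-02  1.000e-04  8.000e-04] [14.8 66.6]
-25 81.44 [ 5.042e-01  1.311e-01 -1.760e-02  3.000e-04  8.000e-04] [14.9 66.6]
-15 81.24 [ 5.043e-01  1.313e-01 -2.470e-02  2.000e-04  5.000e-04] [14.7 66.6]
-5 81.79 [ 5.040e-01  1.313e-01 -3.990e-02  3.000e-04  7.000e-04] [14.2 67.6]
5 80.78 [ 5.043e-01  1.313e-01 -2.940e-02  2.000e-04  7.000e-04] [14.2 66.6]
15 114.55 [ 0.5044  0.1311  0.2617 -0.0006  0.0006] [22.  92.5]
25 117.92 [5.038e-01 1.312e-01 2.804e-01 3.000e-04 4.000e-04] [24.8 93.1]
35 112.67 [ 5.041e-01  1.312e-01  2.071e-01 -6.000e-04  5.000e-04] [21.  91.7]
-45 173.09 [ 0.5039  0.1315 -0.7012  0.0009  0.0011] [ 22.4 150.7]
-35 87.99 [ 5.041e-01  1.314e-01 -1.550e-02  4.000e-04  7.000e-04] [16.6 71.4]
-25 88.66 [ 5.040e-01  1.316e-01 -4.860e-02  8.000e-04  5.000e-04] [16.5 72.2]
-15 88.33 [ 5.043e-01  1.313e-01 -2.640e-02  2.000e-04  6.000e-04] [16.7 71.6]
-5 87.96 [ 5.043e-01  1.313e-01 -4.100e-02  3.000e-04  6.000e-04] [16.  71.9]
5 88.36 [ 5.044e-01  1.314e-01 -2.780e-02  3.000e-04  9.000e-04] [17.2 71.2]
15 114.98 [ 5.041e-01  1.312e-01  2.103e-01 -4.000e-04  2.000e-04] [22.1 92.9]
25 115.31 [ 5.041e-01  1.312e-01  2.178e-01 -3.000e-04  1.000e-04] [22.1 93.2]
35 115.09 [ 5.041e-01  1.311e-01  2.124e-01 -5.000e-04  5.000e-04] [21.5 93.6]
```

```bash
python3 - <<'E'
from h import *
S=np.load("S.npy");T=np.load("T.npy")
out=[]
for yaw in(-.03,.22,-.3):
  row=[]
  for c,im,o in(("top",T,[.5042,.1313]),("side",S,[.5045,.132])):
    u=proj(c,[*o,.117]);x0,y0=(np.round(u)-8).astype(int);f=16
    p=cv2.resize(im[y0:y0+16,x0:x0+16,::-1].astype(np.uint8),None,fx=f,fy=f,interpolation=cv2.INTER_CUBIC)
    R=np.array([[np.cos(yaw),-np.sin(yaw)],[np.sin(yaw),np.cos(yaw)]])
    for z in(.124,.072):
      q=np.array([(proj(c,[*(np.array(o)+R@np.array(v)*.007),z])-[x0-.5,y0-.5])*f for v in((1,1),(1,-1),(-1,-1),(-1,1))]).astype(int)
      cv2.polylines(p,[q],True,(0,0,255) if z>.1 else (255,0,0),1)
    row.append(p)
  out.append(np.vstack(row))
cv2.imwrite("pics/ov.png",np.hstack(out))
E
```

```text
(no output)
```

View pics/ov.png

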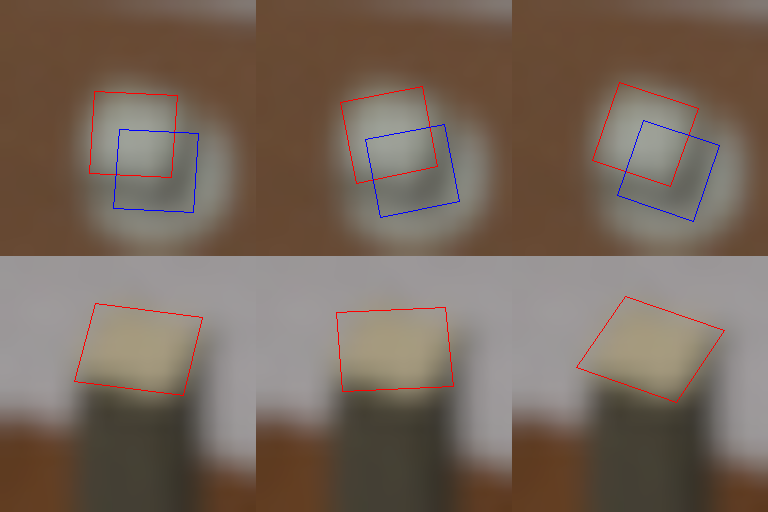

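```bash
cat >> h.py <<'E'
from scipy.spatial.transform import Rotation as Ro
def plan(pos,psi):
    """travel & rot numbers to reach TCP pos, tool y at yaw psi, pointing straight down"""
    s=manip.state();R=np.array(s["eef_rot"]);p=np.array(s["eef_pos"])
    y=np.array([np.cos(psi),np.sin(psi),0]);z=np.array([0,0,-1.]);G=np.array([np.cross(y,z),y,z]).T
    rv=Ro.from_matrix(R.T@G).as_rotvec();t=R.T@(np.array(pos)-p)
    print("t",round(s["clock"],2),"p",np.round(p,4),"psi",round(np.arctan2(R[1,1],R[0,1]),4),"tilt",np.round(R[:2,2],4),"F",np.round(s["wrist_force"],2),"M",np.round(s["ft_torque"],3),"gap",round(s["finger_gap"],4),"j6",round(s["joint_positions"][5],3))
    print("travel",np.round(t/.5,4).tolist(),"rot",np.round(rv/(np.pi/4),4).tolist(),"dist mm",round(np.linalg.norm(t)*1e3,1),"rows",np.linalg.norm(t)/.05,np.linalg.norm(rv)/.15)
E
python3 -c "
from h import *
plan([.5043,.1315,.231],-.06)"
```

```text
t 2.4 p [0.1524 0.5285 0.2313] psi 1.29 tilt [ 0. -0.] F [-0.86 -0.38  0.03] M [-0.003  0.016  0.022] gap 0.0853 j6 1.418
travel [-0.8962, -0.5678, 0.0006] rot [-0.0, 0.0, 1.7189] dist mm 530.5 rows 10.609131003937128 9.00001136013716
```

```bash
python3 -m pendant '{"rot":[[0,0,0.2],[0,0,0.4],[0,0,0.6],[0,0,0.8],[0,0,1],[0,0,1],[0,0,1],[0,0,1],[0,0,1],[0,0,1],[0,0,1],[0,0,1]],"travel":[[-0.08,-0.05,0],[-0.16,-0.1,0],[-0.24,-0.15,0],[-0.33,-0.21,0],[-0.41,-0.26,0],[-0.49,-0.31,0],[-0.57,-0.36,0],[-0.65,-0.41,0],[-0.73,-0.46,0],[-0.82,-0.52,0],[-0.896,-0.568,0],[-0.896,-0.568,0]],"gripper":[0,0,0,0,0,0,0,0,0,0,0,0]}' 40; python3 -c "
from h import *
plan([.5043,.1315,.16],-.06)"
```

```text
clock: 3.6
eef_pos: [0.5075, 0.1273, 0.2305]
eef_rot: [[-0.479, 0.878, 0.0], [0.878, 0.479, -0.001], [-0.001, -0.0, -1.0]]
wrist_force: [-0.6, 0.7, -0.0]
finger_gap: 0.0423
t 3.6 p [0.5075 0.1273 0.2305] psi 0.4993 tilt [ 0.0003 -0.001 ] F [-0.57  0.66 -0.03] M [ 0.    -0.024  0.005] gap 0.0423 j6 1.157
travel [0.0106, -0.0015, 0.141] rot [0.0001, 0.0014, 0.7122] dist mm 70.7 rows 1.4143303043771152 3.728999082827221
```

```bash
python3 -m pendant '{"rot":[[0,0,0.19],[0,0,0.38],[0,0,0.57],[0,0,0.712],[0,0,0.712],[0,0,0.712],[0,0,0.712],[0,0,0.712]],"travel":[[0,0,0.03],[0,0,0.06],[0,0,0.1],[0,0,0.141],[0,0,0.141],[0,0,0.141],[0,0,0.141],[0,0,0.141]],"gripper":[0,0,0,0,0,0,0,0]}'; python3 -c "
from h import *
plan([.5043,.1315,.086],-.06)
im=np.hstack([manip.capture(c)[y:y+120,x:x+130] for c,x,y in (('top',200,190),('side',250,180))])
cv2.imwrite('pics/a.png',cv2.resize(im[:,:,::-1],None,fx=3,fy=3,interpolation=cv2.INTER_CUBIC))"
```

```text
clock: 4.4
eef_pos: [0.5046, 0.1316, 0.1619]
eef_rot: [[0.053, 0.999, 0.002], [0.999, -0.053, 0.0], [0.0, 0.002, -1.0]]
wrist_force: [-0.3, 0.4, -0.6]
finger_gap: 0.0425
t 4.4 p [0.5046 0.1316 0.1619] psi -0.0529 tilt [0.0018 0.0002] F [-0.33  0.45 -0.61] M [-0.039  0.028 -0.022] gap 0.0425 j6 1.718
travel [-0.0002, -0.0009, 0.1518] rot [0.0023, -0.0003, 0.009] dist mm 75.9 rows 1.517788182399642 0.048794151375605714
```

View pics/a.png

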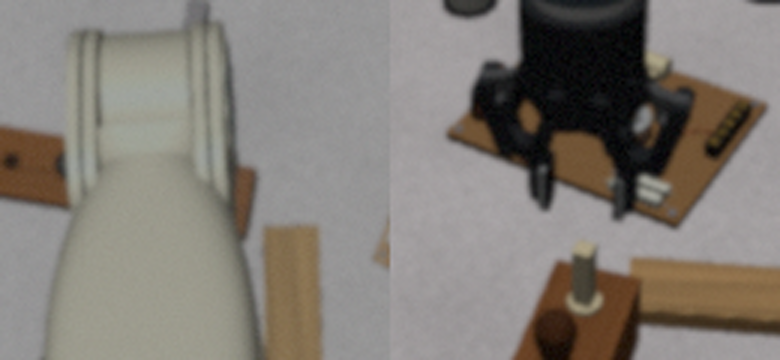

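The open fingers straddle the handle, which is at (585,270) in the crop. Next I'll descend and grip.

```bash
python3 -m pendant '{"rot":[[0,0,0],[0,0,0],[0,0,0],[0,0,0],[0,0,0],[0,0,0],[0,0,0]],"travel":[[0,0,0.03],[0,0,0.06],[0,0,0.09],[0,0,0.12],[0,0,0.15],[0,0,0.15],[0,0,0.15]],"gripper":[0,0,0,0,0,0,0]}'; python3 -m pendant '{"rot":[[0,0,0],[0,0,0],[0,0,0],[0,0,0],[0,0,0],[0,0,0],[0,0,0],[0,0,0]],"travel":[[0,0,0],[0,0,0],[0,0,0],[0,0,0],[0,0,0],[0,0,0],[0,0,0],[0,0,0]],"gripper":[-0.2,-0.4,-0.5,-0.6,-0.7,-1,-1,-1]}' 40;  python3 -c "
from h import *
plan([.5043,.1315,.086],-.06)"
```

```text
clock: 5.2
eef_pos: [0.5043, 0.1314, 0.0862]
eef_rot: [[0.054, 0.999, 0.0], [0.999, -0.054, -0.0], [0.0, 0.0, -1.0]]
wrist_force: [0.7, -0.3, 0.5]
finger_gap: 0.0426
clock: 6.0
eef_pos: [0.5044, 0.1314, 0.0862]
eef_rot: [[0.055, 0.999, 0.001], [0.999, -0.055, 0.0], [0.0, 0.001, -1.0]]
wrist_force: [-1.4, 0.1, 5.4]
finger_gap: 0.0144
t 6.0 p [0.5044 0.1314 0.0862] psi -0.0546 tilt [0.0007 0.    ] F [-1.4   0.07  5.4 ] M [-0.035  0.232 -0.009] gap 0.0144 j6 1.719
travel [0.0001, -0.0001, 0.0004] rot [0.0009, -0.0001, 0.0069] dist mm 0.2 rows 0.0044568139415592 0.03626691117349988
```

```bash
python3 -m pendant '{"rot":[[0,0,0],[0,0,0],[0,0,0],[0,0,0],[0,0,0],[0,0,0],[0,0,0],[0,0,0]],"travel":[[0,0,-0.04],[0,0,-0.08],[0,0,-0.13],[0,0,-0.18],[0,0,-0.22],[0,0,-0.26],[0,0,-0.26],[0,0,-0.26]],"gripper":[-1,-1,-1,-1,-1,-1,-1,-1]}' 40;  python3 -c "
from h import *
plan([.509,-.1265,.216],-.06)
S=np.mean([manip.capture('side').astype(float) for _ in range(4)],0)
np.save('S1.npy',S)
print(proj('side',[.5044,.1314,.142]),proj('side',[.5044,.1314,.228]))
u=proj('side',[.5044,.1314,.17]).astype(int)
cv2.imwrite('pics/b.png',cv2.resize(S[u[1]-40:u[1]+50,u[0]-45:u[0]+45,::-1],None,fx=6,fy=6,interpolation=cv2.INTER_CUBIC))"
```

```text
clock: 6.8
eef_pos: [0.5041, 0.1314, 0.2153]
eef_rot: [[0.055, 0.999, -0.0], [0.999, -0.055, -0.0], [-0.0, -0.0, -1.0]]
wrist_force: [0.1, 0.4, -1.4]
finger_gap: 0.014
t 6.8 p [0.5041 0.1314 0.2153] psi -0.0546 tilt [-0. -0.] F [ 0.15  0.39 -1.37] M [-0.008 -0.009  0.039] gap 0.014 j6 1.719
travel [-0.5145, 0.0379, -0.0013] rot [-0.0, 0.0, 0.0069] dist mm 258.0 rows 5.159356470822596 0.03606290550896962
[314.2331379 255.8219382] [314.06716931 223.1707417 ][ WARN:0@3.578] global loadsave.cpp:1063 imwrite_ Unsupported depth image for selected encoder is fallbacked to CV_8U.
```

View pics/b.png

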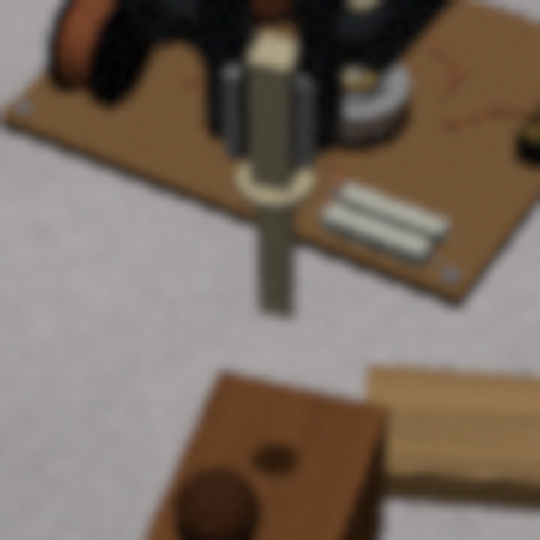

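The blade, full-width (12 mm) at the tip near (277,315) in the crop, faces the side camera, so it lies along the jaw direction. Now I'll fit the preset's centre and slot angle from the averaged first pictures.

```bash
cat > fitp.py <<'E'
from h import *
from scipy.optimize import minimize
S=np.load("S.npy");T=np.load("T.npy");F=10
t=np.linspace(0,2*np.pi,60)
def regions(c,o,yaw,x0,y0,n):
    lab=np.zeros((n*F,n*F),np.uint8)
    def poly(P,v):
        q=np.array([(proj(c,a)-[x0-.5,y0-.5])*F-.5 for a in P]);cv2.fillPoly(lab,[np.round(q*16).astype(np.int32)],v,shift=4)
    circ=lambda r,z:[[o[0]+r*np.cos(a),o[1]+r*np.sin(a),z] for a in t]
    for z in np.linspace(.028,.036,9): poly(circ(.0125,z),1)
    poly(circ(.0125,.0365),2); poly(circ(.0095,.0365),3)   # inside bore wall
    m=np.zeros_like(lab);l2=lab.copy();lab[:]=0
    poly(circ(.009,.035),1);disc=lab==1;lab[:]=0
    d=np.array([np.cos(yaw),np.sin(yaw)]);p=np.array([-d[1],d[0]])
    poly([[*(np.array(o)+a*.009*d+b*.0015*p),.035] for a,b in((1,1),(1,-1),(-1,-1),(-1,1))],1);sl=lab==1
    ins=l2==3; l2[ins&disc]=4; l2[ins&disc&sl]=5
    return l2
def cost1(c,im,o,yaw,sig):
    n=16 if c=="top" else 16
    u=proj(c,[.509,-.1265,.035]);x0,y0=(np.round(u)-n//2).astype(int)
    lab=regions(c,o,yaw,x0,y0,n);A=[]
    for v in range(6):
        m=(lab==v).astype(np.float32)
        if m.sum()<F*F: continue
        m=cv2.GaussianBlur(m,(0,0),sig*F);A.append(cv2.resize(m,(n,n),interpolation=cv2.INTER_AREA).ravel())
    A=np.array(A).T;Y=im[y0:y0+n,x0:x0+n].reshape(-1,3)
    yy,xx=np.mgrid[:n,:n];w=np.exp(-((xx-n/2)**2+(yy-n/2)**2)/2/4.5**2).ravel()[:,None]
    k=np.linalg.lstsq(A*w,Y*w,rcond=None)[0];return (((A@k-Y)*w)**2).mean()
if __name__=="__main__":
  for c,im in(("top",T),("side",S)):
    for sig in(.6,.9):
      rs=[]
      for yaw in np.radians(np.arange(-160,20,20)):
        r=minimize(lambda p:cost1(c,im,p[:2],p[2],sig),[.509,-.1265,yaw],method="Nelder-Mead",options=dict(initial_simplex=np.array([.509,-.1265,yaw])+np.vstack([np.zeros(3),np.diag([.002,.002,.2])]),maxfev=90))
        rs.append((r.fun,*np.round(r.x,4)))
      rs.sort();print(c,sig,[tuple(np.round(x,4).tolist()) for x in rs[:4]],flush=True)
E
python3 fitp.py
```

```text
top 0.6 [(3.0551, 0.5088, -0.1274, -1.216), (3.1476, 0.5086, -0.1274, -1.0124), (3.361, 0.5087, -0.1277, -1.5006), (3.3635, 0.5085, -0.1273, -2.7595)]
top 0.9 [(2.7941, 0.5086, -0.1274, -1.2112), (2.8192, 0.5086, -0.1273, -1.2481), (2.8193, 0.5085, -0.1273, -1.2207), (2.8241, 0.5083, -0.1273, -1.1763)]
side 0.6 [(30.2785, 0.5096, -0.1267, -1.1497), (30.2801, 0.5096, -0.1267, -1.1345), (30.302, 0.5097, -0.1266, -1.1442), (30.3113, 0.5096, -0.1267, -1.207)]
side 0.9 [(29.5908, 0.5098, -0.1272, -1.0858), (29.5938, 0.5098, -0.1272, -1.0866), (29.5985, 0.5098, -0.1272, -1.0707), (29.6018, 0.5098, -0.1272, -1.0651)]
```

```bash
python3 -m pendant '{"rot":[[0,0,0.15],[0,0,0.3],[0,0,0.45],[0,0,0.6],[0,0,0.75],[0,0,0.9],[0,0,0.9],[0,0,0.9]],"travel":[[-0.08,0.006,0],[-0.17,0.012,0],[-0.26,0.018,0],[-0.34,0.025,0],[-0.43,0.032,0],[-0.516,0.038,0],[-0.516,0.038,0],[-0.516,0.038,0]],"gripper":[-1,-1,-1,-1,-1,-1,-1,-1]}' 40;  python3 -c "
from h import *
plan([.509,-.1272,.13],-1.18)"
```

```text
clock: 7.8
eef_pos: [0.5087, -0.128, 0.2149]
eef_rot: [[0.691, 0.723, -0.001], [0.723, -0.691, 0.001], [-0.0, -0.002, -1.0]]
wrist_force: [0.2, -0.4, 0.6]
finger_gap: 0.0144
t 7.8 p [ 0.5087 -0.128   0.2149] psi -0.7631 tilt [-0.0014  0.0008] F [ 0.24 -0.4   0.57] M [-0.001  0.001  0.034] gap 0.0144 j6 1.927
travel [0.0017, -0.0004, 0.1699] rot [-0.0019, 0.0009, 0.5308] dist mm 84.9 rows 1.6987582590360455 2.7794476474637966
```

```bash
python3 -m pendant '{"rot":[[0,0,0.15],[0,0,0.3],[0,0,0.45],[0,0,0.531],[0,0,0.531],[0,0,0.531],[0,0,0.531],[0,0,0.531]],"travel":[[0,0,0.03],[0,0,0.06],[0,0,0.09],[0,0,0.12],[0,0,0.15],[0.001,0,0.16],[0.001,0,0.17],[0.001,0,0.17]],"gripper":[-1,-1,-1,-1,-1,-1,-1,-1]}' 40;  python3 -c "
from h import *
plan([.509,-.1272,.1132],-1.18)
S=np.mean([manip.capture('side').astype(float) for _ in range(4)],0)
np.save('S2.npy',S)
u=proj('side',[.509,-.127,.05]).astype(int);print(u)
cv2.imwrite('pics/c.png',cv2.resize(S[u[1]-40:u[1]+40,u[0]-40:u[0]+40,::-1].clip(0,255).astype(np.uint8),None,fx=7,fy=7,interpolation=cv2.INTER_CUBIC))"
```

```text
clock: 8.6
eef_pos: [0.5094, -0.1262, 0.1306]
eef_rot: [[0.923, 0.384, -0.0], [0.384, -0.923, 0.0], [-0.0, -0.0, -1.0]]
wrist_force: [1.0, 0.5, -0.2]
finger_gap: 0.0147
t 8.6 p [ 0.5094 -0.1262  0.1306] psi -1.1771 tilt [-0.0004  0.0002] F [ 0.97  0.5  -0.23] M [ 0.02  -0.046  0.021] gap 0.0147 j6 2.345
travel [-0.0014, 0.0016, 0.0348] rot [-0.0005, 0.0004, 0.0037] dist mm 17.4 rows 0.3487344258012273 0.01965152123781208
[328 211]
```

View pics/c.png

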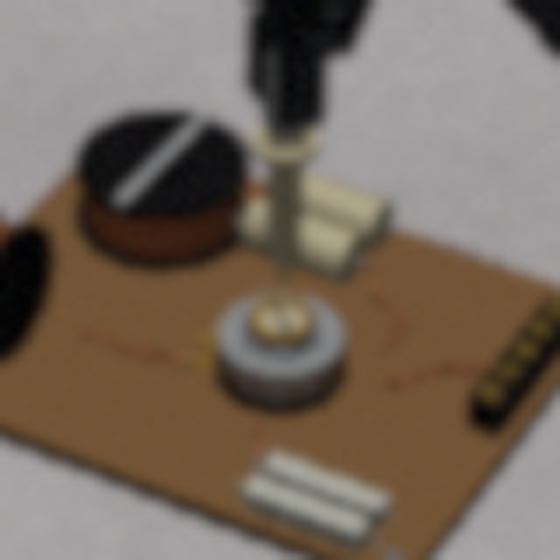

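```bash
python3 -c "
from h import *
print(proj('side',[.5094,-.1262,.0564]),proj('side',[.509,-.1272,.035]),ray('side',[328.2,212],.0564))
S=np.load('S2.npy')
cv2.imwrite('pics/d.png',cv2.resize(S[195:230,310:350,::-1].clip(0,255).astype(np.uint8),None,fx=18,fy=16,interpolation=cv2.INTER_CUBIC))"
```

```text
[328.00509166 209.47590065] [328.06435456 215.67463412] [ 0.50754608 -0.11606325  0.0564    ]
```

View pics/d.png

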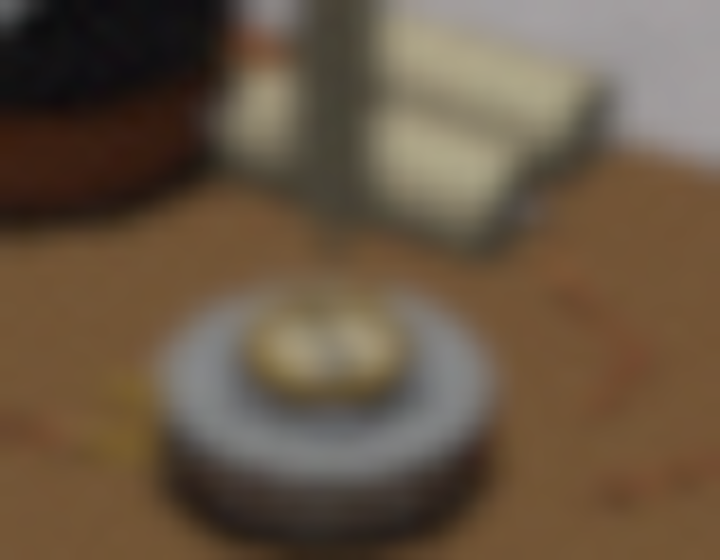

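```bash
python3 -m pendant '{"rot":[[0,0,0],[0,0,0],[0,0,0],[0,0,0],[0,0,0],[0,0,0],[0,0,0]],"travel":[[-0.0014,0.0016,0.01],[-0.0014,0.0016,0.02],[-0.0014,0.0016,0.03],[-0.0014,0.0016,0.038],[-0.0014,0.0016,0.038],[-0.0014,0.0016,0.038],[-0.0014,0.0016,0.038]],"gripper":[-1,-1,-1,-1,-1,-1,-1]}' 40;  python3 -c "
from h import *
plan([.509,-.1272,.1082],-1.18)"
```

```text
clock: 9.5
eef_pos: [0.5092, -0.1279, 0.1119]
eef_rot: [[0.924, 0.382, 0.0], [0.382, -0.924, -0.0], [0.0, 0.0, -1.0]]
wrist_force: [-0.5, -0.1, 0.4]
finger_gap: 0.0146
t 9.5 p [ 0.5092 -0.1279  0.1119] psi -1.1785 tilt [ 0.0002 -0.0001] F [-0.54 -0.1   0.37] M [ 0.06   0.04  -0.058] gap 0.0146 j6 2.343
travel [0.0002, -0.0015, 0.0075] rot [0.0003, -0.0002, 0.0019] dist mm 3.8 rows 0.07598852541723912 0.009945532635156394
```

```bash
python3 -m pendant '{"rot":[[0,0,0],[0,0,0],[0,0,0],[0,0,0],[0,0,0]],"travel":[[0,0,0.002],[0,0,0.004],[0,0,0.006],[0,0,0.006],[0,0,0.006]],"gripper":[-1,-1,-1,-1,-1]}' 40;  python3 -c "
from h import *
plan([.509,-.1272,.1082],-1.18)"; python3 -m pendant '{"rot":[[0,0,0],[0,0,0],[0,0,0]],"travel":[[0,0,0.001],[0,0,0.002],[0,0,0.002]],"gripper":[-1,-1,-1]}' 40;  python3 -c "
from h import *
plan([.509,-.1272,.1082],-1.18)"
```

```text
clock: 10.0
eef_pos: [0.5091, -0.1279, 0.1089]
eef_rot: [[0.924, 0.382, 0.0], [0.382, -0.924, -0.0], [0.0, 0.0, -1.0]]
wrist_force: [0.6, 0.2, 1.2]
finger_gap: 0.0142
t 10.0 p [ 0.5091 -0.1279  0.1089] psi -1.1785 tilt [ 0.0001 -0.    ] F [0.6  0.17 1.17] M [ 0.001 -0.028 -0.055] gap 0.0142 j6 2.343
travel [0.0003, -0.0013, 0.0013] rot [0.0001, -0.0001, 0.0019] dist mm 0.9 rows 0.01896858392280866 0.010164682343502061
clock: 10.3
eef_pos: [0.5092, -0.1279, 0.1079]
eef_rot: [[0.924, 0.382, 0.0], [0.382, -0.924, -0.0], [0.0, 0.0, -1.0]]
wrist_force: [0.3, 0.6, 2.9]
finger_gap: 0.0143
t 10.3 p [ 0.5092 -0.1279  0.1079] psi -1.1785 tilt [ 0.0003 -0.0001] F [0.29 0.63 2.92] M [ 0.021  0.034 -0.021] gap 0.0143 j6 2.343
travel [0.0002, -0.0014, -0.0006] rot [0.0003, -0.0003, 0.0019] dist mm 0.8 rows 0.015203310820031958 0.010473946577549062
```

```bash
cat > r.py <<'E'
from h import *
s=manip.state();R=s["eef_rot"];p=s["eef_pos"]
print("  >>",round(s["clock"],2),np.round(p,4),"psi",round(np.arctan2(R[1,1],R[0,1]),3),"F",np.round(s["wrist_force"],2),"M",np.round(s["ft_torque"],3),"gap",round(s["finger_gap"],4))
E
python3 -m pendant '{"rot":[[0,0,0],[0,0,0]],"travel":[[0.0006,0,0],[0.0006,0,0]],"gripper":[-1,-1]}' 40 >/dev/null; python3 r.py
python3 -m pendant '{"rot":[[0,0,0],[0,0,0]],"travel":[[0.0006,0,0],[0.0006,0,0]],"gripper":[-1,-1]}' 40 >/dev/null; python3 r.py
python3 -m pendant '{"rot":[[0,0,0],[0,0,0]],"travel":[[0.0006,0,0],[0.0006,0,0]],"gripper":[-1,-1]}' 40 >/dev/null; python3 r.py
python3 -m pendant '{"rot":[[0,0,0],[0,0,0]],"travel":[[0.0006,0,0],[0.0006,0,0]],"gripper":[-1,-1]}' 40 >/dev/null; python3 r.py
```

```text
>> 10.5 [ 0.5094 -0.1278  0.1079] psi -1.179 F [ 0.44 -1.08  3.39] M [-0.041  0.102 -0.02 ] gap 0.0141
  >> 10.7 [ 0.5096 -0.1277  0.1078] psi -1.179 F [-0.76  0.03  2.52] M [-0.171  0.174  0.026] gap 0.0143
  >> 10.9 [ 0.5099 -0.1275  0.1076] psi -1.178 F [ 0.41 -0.77  0.11] M [-0.072 -0.037 -0.027] gap 0.0145
  >> 11.1 [ 0.5101 -0.1274  0.1076] psi -1.178 F [-0.39 -0.96 -0.89] M [-0.112  0.163  0.037] gap 0.0146
```

Fz fell from 3 N to about 0 near x=0.5099, so the blade appears to have found the slot. I'll descend gently.

```bash

python3 -m pendant '{"rot":[[0,0,0],[0,0,0],[0,0,0]],"travel":[[-0.0003,0,0.001],[-0.0003,0,0.002],[-0.0003,0,0.002]],"gripper":[-1,-1,-1]}' 40 >/dev/null; python3 r.py

```

```text
>> 11.4 [ 0.51   -0.1274  0.1067] psi -1.178 F [-1.28  0.16  1.49] M [-0.064  0.167  0.047] gap 0.0147
```

```bash

python3 -m pendant '{"rot":[[0,0,0],[0,0,0],[0,0,0]],"travel":[[0,0,0.001],[0,0,0.002],[0,0,0.002]],"gripper":[-1,-1,-1]}' 40 >/dev/null; python3 r.py
python3 -m pendant '{"rot":[[0,0,0],[0,0,0],[0,0,0]],"travel":[[0,0,0.001],[0,0,0.002],[0,0,0.002]],"gripper":[-1,-1,-1]}' 40 >/dev/null; python3 r.py
```

```text
>> 11.7 [ 0.51   -0.1275  0.1057] psi -1.179 F [-0.77 -0.06  0.54] M [-0.086  0.185 -0.038] gap 0.0142
  >> 12.0 [ 0.5101 -0.1275  0.1047] psi -1.179 F [-0.7  -0.77  2.03] M [-0.115  0.119  0.018] gap 0.0144
```

```bash

python3 -m pendant '{"rot":[[0,0,0],[0,0,0],[0,0,0]],"travel":[[0,0,0.001],[0,0,0.002],[0,0,0.002]],"gripper":[-1,-1,-1]}' 40 >/dev/null; python3 r.py
python3 -m pendant '{"rot":[[0,0,0],[0,0,0],[0,0,0]],"travel":[[0,0,0.0005],[0,0,0.001],[0,0,0.001]],"gripper":[-1,-1,-1]}' 40 >/dev/null; python3 r.py
```

```text
>> 12.3 [ 0.5101 -0.1275  0.1038] psi -1.178 F [-0.46  0.39  1.51] M [-0.141  0.127  0.011] gap 0.0148
  >> 12.6 [ 0.51   -0.1275  0.1033] psi -1.179 F [-0.24 -1.1   1.19] M [-0.171  0.119  0.033] gap 0.0145
```

```bash

python3 -m pendant '{"rot":[[0,0,-0.06],[0,0,-0.12],[0,0,-0.18],[0,0,-0.24],[0,0,-0.24]],"travel":[[0,0,0],[0,0,0],[0,0,0],[0,0,0],[0,0,0]],"gripper":[-1,-1,-1,-1,-1]}' 40 >/dev/null; python3 r.py
python3 -m pendant '{"rot":[[0,0,-0.06],[0,0,-0.12],[0,0,-0.18],[0,0,-0.24],[0,0,-0.24]],"travel":[[0,0,0],[0,0,0],[0,0,0],[0,0,0],[0,0,0]],"gripper":[-1,-1,-1,-1,-1]}' 40 >/dev/null; python3 r.py
```

```text
>> 13.1 [ 0.51   -0.1274  0.1032] psi -0.989 F [0.37 0.18 0.97] M [-0.034  0.098 -0.036] gap 0.0141
  >> 13.6 [ 0.51   -0.1274  0.1032] psi -0.802 F [-0.3  -0.13  1.07] M [-0.097  0.114  0.007] gap 0.0142
```

```bash

python3 -m pendant '{"rot":[[0,0,-0.06],[0,0,-0.12],[0,0,-0.18],[0,0,-0.24],[0,0,-0.24]],"travel":[[0,0,0],[0,0,0],[0,0,0],[0,0,0],[0,0,0]],"gripper":[-1,-1,-1,-1,-1]}' 40 >/dev/null; python3 r.py
python3 - <<'E'
from h import *
S=np.mean([manip.capture('side').astype(float) for _ in range(4)],0)
cv2.imwrite('pics/e.png',cv2.resize(S[180:240,295:365,::-1].clip(0,255).astype(np.uint8),None,fx=10,fy=10,interpolation=cv2.INTER_CUBIC))
E
python3 r.py
```

```text
>> 14.1 [ 0.51   -0.1274  0.1032] psi -0.614 F [-0.58 -0.56 -0.13] M [-0.029  0.164 -0.106] gap 0.0143
  >> 14.3 [ 0.51   -0.1274  0.1032] psi -0.615 F [-1.24  0.31  0.1 ] M [-0.065  0.131 -0.003] gap 0.0142
```

View pics/e.png

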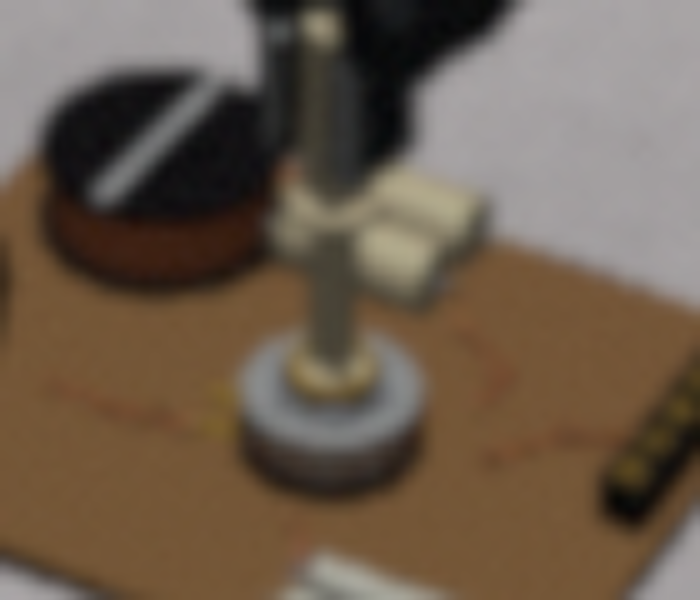

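The tool is seated in the bush at (335,370) in the crop. From here I'll average the force readings, because the stop can come soon.

```bash
cat > ra.py <<'E'
from h import *
W=[]
for i in range(8):
    manip.capture("side"); s=manip.state(); W.append(np.r_[s["wrist_force"],s["ft_torque"]])
R=s["eef_rot"];p=s["eef_pos"];W=np.array(W)
print("  >>",round(s["clock"],2),np.round(p,4),"psi",round(np.arctan2(R[1,1],R[0,1]),4),"F",np.round(W[:,:3].mean(0),2),"M",np.round(W[:,3:].mean(0),3),"sd",np.round(W[:,3:].std(0),3),"eff6",round(s["effort"][5],3),"gap",round(s["finger_gap"],4))
E
python3 ra.py
python3 -m pendant '{"rot":[[0,0,-0.06],[0,0,-0.12],[0,0,-0.16],[0,0,-0.16]],"travel":[[0,0,0],[0,0,0],[0,0,0],[0,0,0]],"gripper":[-1,-1,-1,-1]}' 40 >/dev/null; python3 ra.py
```

```text
>> 14.7 [ 0.51   -0.1274  0.1033] psi -0.6132 F [-0.47  0.1  -0.44] M [ 0.015  0.147 -0.037] sd [0.022 0.02  0.016] eff6 -0.023 gap 0.0146
  >> 15.5 [ 0.51   -0.1275  0.1032] psi -0.4877 F [-0.68 -0.04 -0.3 ] M [ 0.03   0.172 -0.033] sd [0.025 0.021 0.016] eff6 -0.019 gap 0.0144
```

```bash

python3 -m pendant '{"rot":[[0,0,-0.04],[0,0,-0.08],[0,0,-0.08]],"travel":[[0,0,0],[0,0,0],[0,0,0]],"gripper":[-1,-1,-1]}' 40 >/dev/null; python3 ra.py
python3 -m pendant '{"rot":[[0,0,-0.04],[0,0,-0.08],[0,0,-0.08]],"travel":[[0,0,0],[0,0,0],[0,0,0]],"gripper":[-1,-1,-1]}' 40 >/dev/null; python3 ra.py

```

```text
>> 16.2 [ 0.51   -0.1274  0.1032] psi -0.4248 F [-0.66  0.21 -0.83] M [ 0.018  0.196 -0.03 ] sd [0.022 0.028 0.035] eff6 -0.02 gap 0.0149
  >> 16.9 [ 0.51   -0.1275  0.1033] psi -0.362 F [-0.72  0.02 -1.01] M [ 0.048  0.2   -0.019] sd [0.02  0.039 0.041] eff6 -0.02 gap 0.0145
```

```bash

python3 -m pendant '{"rot":[[0,0,-0.04],[0,0,-0.08],[0,0,-0.08]],"travel":[[0,0,0],[0,0,0],[0,0,0]],"gripper":[-1,-1,-1]}' 40 >/dev/null; python3 ra.py
python3 -m pendant '{"rot":[[0,0,-0.04],[0,0,-0.08],[0,0,-0.08]],"travel":[[0,0,0],[0,0,0],[0,0,0]],"gripper":[-1,-1,-1]}' 40 >/dev/null; python3 ra.py

```

```text
>> 17.6 [ 0.51   -0.1275  0.1032] psi -0.2991 F [-0.65 -0.   -1.19] M [ 0.052  0.209 -0.019] sd [0.026 0.052 0.017] eff6 -0.02 gap 0.0146
  >> 18.3 [ 0.51   -0.1275  0.1032] psi -0.2363 F [-0.44  0.45 -1.62] M [ 0.047  0.198 -0.019] sd [0.022 0.019 0.022] eff6 -0.02 gap 0.0142
```

```bash

python3 -m pendant '{"rot":[[0,0,-0.03],[0,0,-0.06],[0,0,-0.06]],"travel":[[0,0,0],[0,0,0],[0,0,0]],"gripper":[-1,-1,-1]}' 40 >/dev/null; python3 ra.py
python3 -m pendant '{"rot":[[0,0,-0.03],[0,0,-0.06],[0,0,-0.06]],"travel":[[0,0,0],[0,0,0],[0,0,0]],"gripper":[-1,-1,-1]}' 40 >/dev/null; python3 ra.py

```

```text
>> 19.0 [ 0.51   -0.1275  0.1033] psi -0.189 F [-0.66  0.24 -1.44] M [ 0.097  0.21  -0.024] sd [0.022 0.028 0.02 ] eff6 -0.025 gap 0.014
  >> 19.7 [ 0.5101 -0.1275  0.1033] psi -0.1418 F [-0.63  0.46 -1.36] M [ 0.083  0.185 -0.024] sd [0.024 0.033 0.031] eff6 -0.025 gap 0.0139
```

```bash

python3 -m pendant '{"rot":[[0,0,-0.03],[0,0,-0.06],[0,0,-0.06]],"travel":[[0,0,0],[0,0,0],[0,0,0]],"gripper":[-1,-1,-1]}' 40 >/dev/null; python3 ra.py

```

```text
>> 20.4 [ 0.51   -0.1275  0.1033] psi -0.0947 F [-0.18  0.52 -1.49] M [ 0.096  0.171 -0.027] sd [0.026 0.035 0.027] eff6 -0.025 gap 0.0145
```

```bash

python3 -m pendant '{"rot":[[0,0,-0.03],[0,0,-0.06],[0,0,-0.06]],"travel":[[0,0,0],[0,0,0],[0,0,0]],"gripper":[-1,-1,-1]}' 40 >/dev/null; python3 ra.py

```

```text
>> 21.1 [ 0.51   -0.1275  0.1033] psi -0.0476 F [-0.61  0.49 -1.22] M [ 0.114  0.176 -0.048] sd [0.037 0.028 0.024] eff6 -0.033 gap 0.0144
```

```bash

python3 -m pendant '{"rot":[[0,0,-0.03],[0,0,-0.06],[0,0,-0.06]],"travel":[[0,0,0],[0,0,0],[0,0,0]],"gripper":[-1,-1,-1]}' 40 >/dev/null; python3 ra.py

```

```text
>> 21.8 [ 0.51   -0.1275  0.1033] psi -0.0005 F [-0.43  0.39 -1.42] M [ 0.117  0.207 -0.09 ] sd [0.027 0.035 0.033] eff6 -0.08 gap 0.0144
```

Torque climbed from -0.025 to -0.09 Nm over two small steps while the angle still followed the command, so this is the end stop. I'll relieve it slightly, then withdraw and look.

```bash

python3 -m pendant '{"rot":[[0,0,0.04],[0,0,0.07],[0,0,0.07]],"travel":[[0,0,0],[0,0,0],[0,0,0]],"gripper":[-1,-1,-1]}' 40 >/dev/null; python3 ra.py
python3 -m pendant '{"rot":[[0,0,0],[0,0,0],[0,0,0],[0,0,0],[0,0,0],[0,0,0],[0,0,0],[0,0,0],[0,0,0],[0,0,0]],"travel":[[0,0,-0.005],[0,0,-0.01],[0,0,-0.015],[0,0,-0.02],[0,0,-0.04],[0,0,-0.09],[0,0,-0.14],[0,0,-0.19],[0,0,-0.24],[0,0,-0.24]],"gripper":[-1,-1,-1,-1,-1,-1,-1,-1,-1,-1]}' 40 >/dev/null; python3 - <<'E'
from h import *
S=np.mean([manip.capture('side').astype(float) for _ in range(10)],0);np.save('S3.npy',S)
a=cv2.resize(S[170:240,295:365,::-1].clip(0,255).astype(np.uint8),None,fx=8,fy=8,interpolation=cv2.INTER_CUBIC)
cv2.imwrite('pics/f.png',a)
plan([.5045,.1314,.2153],-.055)
E
sed -i 's/^  for c,im in.*/  for c,im in(("side",np.load("S3.npy")),):/' fitp.py; python3 fitp.py
```

```text
>> 22.5 [ 0.51   -0.1275  0.1033] psi -0.0552 F [-0.56  0.3  -1.16] M [ 0.115  0.187 -0.034] sd [0.028 0.027 0.036] eff6 -0.032 gap 0.0148
t 24.0 p [ 0.5099 -0.1274  0.2228] psi -0.0554 tilt [-0.0008  0.0003] F [ 0.35  0.21 -1.97] M [-0.005  0.04   0.036] gap 0.0142 j6 1.222
travel [0.5162, -0.0394, 0.0152] rot [-0.001, -0.0004, -0.0006] dist mm 259.0 rows 5.179742878128126 0.006444400513678808
side 0.6 [(33.3265, 0.5097, -0.1261, -3.3355), (33.341, 0.5096, -0.1262, -0.1971), (33.3658, 0.5096, -0.126, -0.1544), (33.4227, 0.5096, -0.1258, -0.2151)]
side 0.9 [(33.227, 0.5097, -0.127, -0.0534), (33.2702, 0.5097, -0.1266, -0.1498), (33.2717, 0.5097, -0.127, -3.1997), (33.2971, 0.5097, -0.1266, -0.1928)]
```

View pics/f.png

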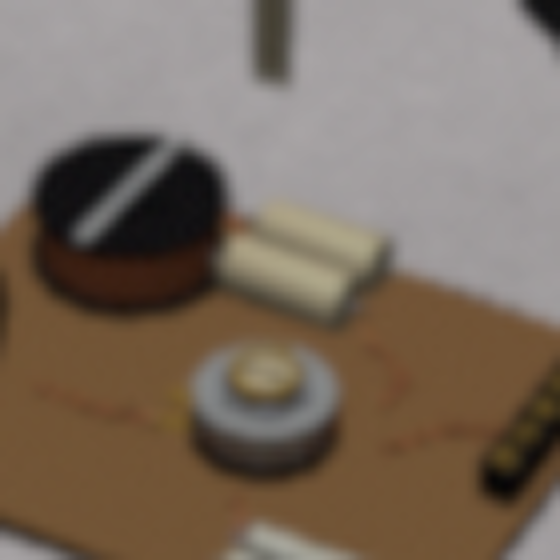

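The slot now lies across the image at (263,378), nearly along world x, so it has turned about 1.1 rad. The tool hangs straight. Next is the return to its hole at the pick-up pose.

```bash

python3 -m pendant '{"rot":[[0,0,0],[0,0,0],[0,0,0],[0,0,0],[0,0,0],[0,0,0],[0,0,0],[0,0,0],[0,0,0]],"travel":[[0.08,-0.006,0],[0.17,-0.013,0],[0.26,-0.02,0],[0.34,-0.026,0],[0.43,-0.033,0],[0.5162,-0.0394,0.01],[0.5162,-0.0394,0.015],[0.5162,-0.0394,0.015],[0.5162,-0.0394,0.015]],"gripper":[-1,-1,-1,-1,-1,-1,-1,-1,-1]}' 40 >/dev/null; python3 - <<'E'
from h import *
plan([.5044,.1314,.15],-.055)
S=np.mean([manip.capture('side').astype(float) for _ in range(4)],0);A=np.load('S1.npy')
f=lambda S:cv2.resize(S[205:295,275:345,::-1].clip(0,255).astype(np.uint8),None,fx=5.5,fy=5.5,interpolation=cv2.INTER_CUBIC)
cv2.imwrite('pics/g.png',np.hstack([f(A),f(S)]))
E
```

```text
t 24.9 p [0.5047 0.1307 0.2157] psi -0.0558 tilt [-0.0003 -0.0003] F [-0.4   0.05 -0.54] M [-0.016 -0.037  0.028] gap 0.0143 j6 1.719
travel [0.0013, -0.0006, 0.1314] rot [-0.0004, 0.0004, -0.001] dist mm 65.7 rows 1.313652939982776 0.005819145726443855
```

View pics/g.png

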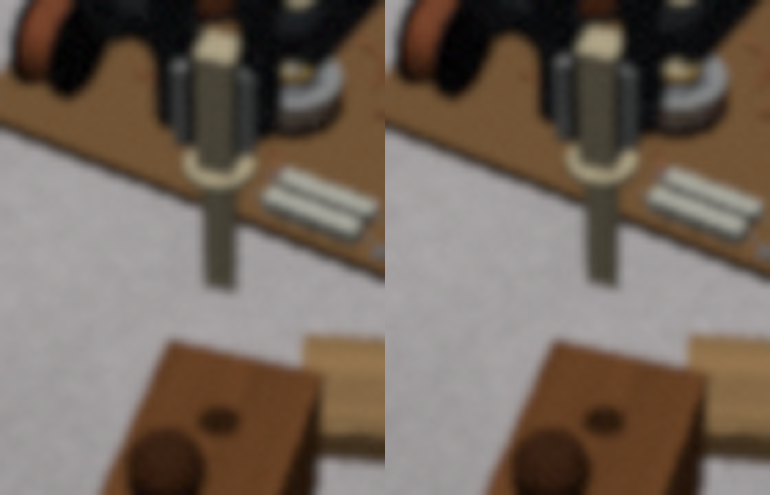

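The tool in the right-hand crop sits in the gripper exactly as it did after picking (tip about (600,285), hole at (605,420)). I'll descend in stages.

```bash

python3 -m pendant '{"rot":[[0,0,0],[0,0,0],[0,0,0],[0,0,0],[0,0,0],[0,0,0],[0,0,0]],"travel":[[0.0008,-0.0006,0.03],[0.0013,-0.0006,0.06],[0.0013,-0.0006,0.09],[0.0013,-0.0006,0.12],[0.0013,-0.0006,0.132],[0.0013,-0.0006,0.132],[0.0013,-0.0006,0.132]],"gripper":[-1,-1,-1,-1,-1,-1,-1]}' 40 >/dev/null; python3 -c "
from h import *
plan([.5044,.1314,.14],-.055)"
python3 -m pendant '{"rot":[[0,0,0],[0,0,0],[0,0,0]],"travel":[[0,0,0.01],[0,0,0.02],[0,0,0.02]],"gripper":[-1,-1,-1]}' 40 >/dev/null; python3 -c "
from h import *
plan([.5044,.1314,.0865],-.055)"
```

```text
t 25.8 p [0.5047 0.1317 0.1504] psi -0.0559 tilt [0.0006 0.0001] F [ 1.08 -0.49  0.03] M [0.007 0.012 0.037] gap 0.0146 j6 1.721
travel [-0.0007, -0.0006, 0.0207] rot [0.0008, -0.0001, -0.0012] dist mm 10.4 rows 0.20768459994994756 0.007548587930391791
t 26.1 p [0.5041 0.132  0.1392] psi -0.0554 tilt [-0.0008 -0.0001] F [ 0.25  0.49 -0.36] M [-0.016  0.011 -0.074] gap 0.0141 j6 1.721
travel [-0.0011, 0.0008, 0.1054] rot [-0.0011, 0.0002, -0.0005] dist mm 52.7 rows 1.0539059242734903 0.006103157172366357
```

The blade entered the hole with no force, so I'll continue almost to home.

```bash

python3 -m pendant '{"rot":[[0,0,0],[0,0,0],[0,0,0],[0,0,0],[0,0,0],[0,0,0],[0,0,0]],"travel":[[-0.0008,0.0004,0.02],[-0.0008,0.0004,0.04],[-0.0008,0.0004,0.06],[-0.0008,0.0004,0.08],[-0.0008,0.0004,0.095],[-0.0008,0.0004,0.1],[-0.0008,0.0004,0.1]],"gripper":[-1,-1,-1,-1,-1,-1,-1]}' 40 >/dev/null; python3 ra.py
python3 -m pendant '{"rot":[[0,0,0],[0,0,0],[0,0,0]],"travel":[[0,0,0.002],[0,0,0.004],[0,0,0.004]],"gripper":[-1,-1,-1]}' 40 >/dev/null; python3 ra.py
```

```text
>> 27.2 [0.5047 0.1316 0.09  ] psi -0.0553 F [ 0.17 -0.21 -0.19] M [ 0.008 -0.005  0.007] sd [0.025 0.023 0.034] eff6 -0.0 gap 0.0147
  >> 27.9 [0.5046 0.1316 0.0878] psi -0.0554 F [-0.02 -0.01 -0.46] M [ 0.007 -0.013  0.003] sd [0.026 0.014 0.021] eff6 -0.0 gap 0.0144
```

```bash

python3 -m pendant '{"rot":[[0,0,0],[0,0,0],[0,0,0]],"travel":[[0,0,0.001],[0,0,0.002],[0,0,0.002]],"gripper":[-1,-1,-1]}' 40 >/dev/null; python3 ra.py
python3 -m pendant '{"rot":[[0,0,0],[0,0,0],[0,0,0]],"travel":[[0,0,0.0006],[0,0,0.001],[0,0,0.001]],"gripper":[-1,-1,-1]}' 40 >/dev/null; python3 ra.py
```

```text
>> 28.6 [0.5046 0.1316 0.0868] psi -0.0554 F [-0.06  0.06  0.05] M [-0.014 -0.013  0.006] sd [0.041 0.038 0.035] eff6 0.0 gap 0.0145
  >> 29.3 [0.5046 0.1316 0.0863] psi -0.0554 F [ 0.38 -0.13 -0.45] M [ 0.011 -0.     0.019] sd [0.023 0.025 0.03 ] eff6 0.0 gap 0.0147
```

```bash

python3 -m pendant '{"rot":[[0,0,0],[0,0,0],[0,0,0],[0,0,0],[0,0,0],[0,0,0],[0,0,0]],"travel":[[0,0,0],[0,0,0],[0,0,0],[0,0,0],[0,0,0],[0,0,0],[0,0,0]],"gripper":[-0.6,-0.4,-0.2,0,0,0,0]}' 40 >/dev/null; python3 ra.py
python3 -m pendant '{"rot":[[0,0,0],[0,0,0],[0,0,0],[0,0,0],[0,0,0],[0,0,0],[0,0,0],[0,0,0]],"travel":[[0,0,-0.02],[0,0,-0.05],[0,0,-0.09],[0,0,-0.14],[0,0,-0.2],[0,0,-0.26],[0,0,-0.26],[0,0,-0.26]],"gripper":[0,0,0,0,0,0,0,0]}' >/dev/null; python3 r.py
python3 - <<'E'
from h import *
S=np.mean([manip.capture('side').astype(float) for _ in range(4)],0);A=np.load('S.npy')
f=lambda S:cv2.resize(S[175:315,260:380,::-1].clip(0,255).astype(np.uint8),None,fx=3.3,fy=3.3,interpolation=cv2.INTER_CUBIC)
cv2.imwrite('pics/i.png',np.hstack([f(A),f(S)]))
cv2.imwrite('pics/j.png',S[:,:,::-1].clip(0,255).astype(np.uint8))
E
```

```text
>> 30.4 [0.5046 0.1316 0.0863] psi -0.0555 F [0.12 0.13 0.39] M [-0.005 -0.027 -0.01 ] sd [0.031 0.028 0.032] eff6 0.0 gap 0.043
  >> 31.2 [0.5048 0.1316 0.2173] psi -0.055 F [ 1.23  0.91 -1.19] M [-0.011 -0.011 -0.018] gap 0.0429
```

View pics/i.png

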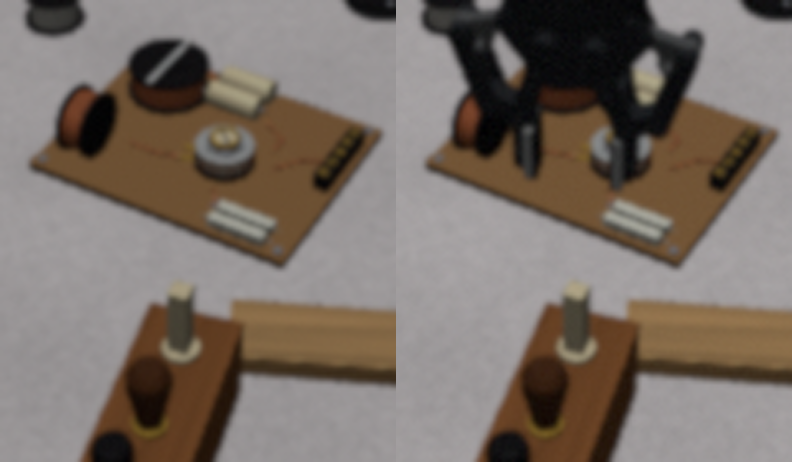

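The tool is home exactly as at the start, with collar on the block at (577,347). I'll clear the arm and check the preset's slot from both views.

```bash

python3 -m pendant '{"rot":[[0,0,0],[0,0,0],[0,0,0],[0,0,0],[0,0,0],[0,0,0],[0,0,0],[0,0,0]],"travel":[[0.05,0,-0.02],[0.1,0,-0.04],[0.15,0,-0.05],[0.2,0,-0.05],[0.3,0,-0.05],[0.4,0,-0.05],[0.4,0,-0.05],[0.4,0,-0.05]],"gripper":[0,0,0,0,0,0,0,0]}' >/dev/null; python3 r.py
python3 - <<'E'
from h import *
S=np.mean([manip.capture('side').astype(float) for _ in range(12)],0);np.save('S3.npy',S)
T=np.mean([manip.capture('top').astype(float) for _ in range(12)],0);np.save('T3.npy',T)
cv2.imwrite('pics/k.png',np.hstack([cv2.resize(S[:,:,::-1].clip(0,255).astype(np.uint8),(400,300)),cv2.resize(T[:,:,::-1].clip(0,255).astype(np.uint8),(400,300))]))
for q in("tuner_handle",): print([np.round(r["position"],4).tolist() for r in manip.tip_of("side",q)])
E
sed -i 's/^  for c,im in.*/  for c,im in(("side",np.load("S3.npy")),("top",np.load("T3.npy"))):/' fitp.py; python3 fitp.py
```

```text
>> 32.2 [0.5151 0.3323 0.2399] psi -0.053 F [ 0.06 -0.33 -0.32] M [-0.014 -0.017  0.004] gap 0.0428
[[0.5048, 0.1333, 0.1005]]
side 0.6 [(35.266, 0.5096, -0.126, -0.2957), (35.276, 0.5096, -0.1261, -0.2469), (35.318, 0.5094, -0.1261, -0.2525), (35.38, 0.5096, -0.1263, -0.1748)]
side 0.9 [(35.1362, 0.5097, -0.1268, -0.125), (35.1367, 0.5097, -0.1266, -0.148), (35.1441, 0.5097, -0.127, -3.241), (35.1551, 0.5097, -0.127, -0.1014)]
top 0.6 [(3.4946, 0.5087, -0.1276, -0.2842), (3.5166, 0.5088, -0.1276, -0.3384), (3.5412, 0.5088, -0.1277, -0.2678), (3.5457, 0.5088, -0.1276, -0.2932)]
top 0.9 [(2.8778, 0.5086, -0.1276, -0.2843), (2.8856, 0.5086, -0.1276, -3.432), (2.9091, 0.5086, -0.1276, -0.251), (2.9096, 0.5085, -0.1276, -0.2907)]
```

View pics/k.png

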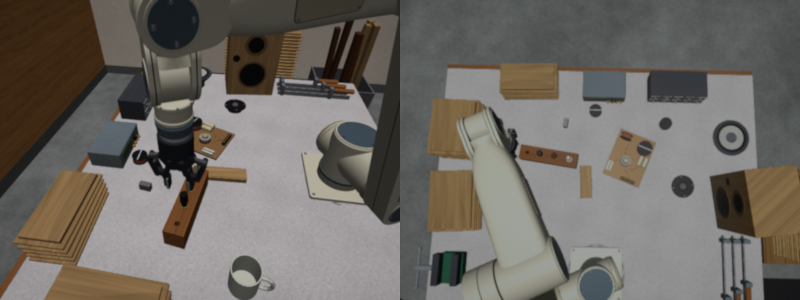

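```bash
python3 -c "
from bench import manip
print(manip.state()['clock'],manip.state()['dq']);print(manip.job_done())"
```

```text
33.45 [-0.000937    0.00050446 -0.00067575 -0.00163754  0.00042824 -0.00193404]
the job is handed in; nothing more can be done
None
```

I wound the preset anticlockwise to what I take to be its end stop, put the tuning tool back fully home in its own hole, and handed the job in at 33.5 s. `job_done()` gives no verdict, so the result rests on the checks below.

- **Seating:** I felt for the slot at about 3 N. The push dropped to 0 as the blade fell in, and it went down to about 5.9 mm below the rotor's face, worked out from the tool's height in the gripper.
- **Winding:** I turned the tool about 1.18 rad. The torque stayed near 0.02–0.04 Nm (averaged readings), then climbed to 0.09 Nm over the last 0.05–0.1 rad. I took that as the stop, eased off slightly and withdrew.
- **Tool return:** In the side picture after release, the tool stands as it did at the start, with its collar on the block. The bystanders looked undisturbed where they could be seen; I did not measure them.
- **Slot angle:** The pictures agree only roughly. Camera fits put the slot at about -1.2 to -1.07 rad before. Afterwards the side view gave -0.1 to -0.3 rad and the top view about -0.28, while the blade ended at 0.0. Blade play in the slot explains about 0.1 rad of that, and the rest is within what such a small, blurred slot can show. The evidence for the stop is therefore the torque rise, not the pictures.

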